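# Drop a returned carton through the sprung flap of the returns box

### The arm

A 6-joint arm with a two-finger parallel gripper is mounted at the origin on the work surface. World frame = base frame: x ahead of the robot, y to its left, z up, the work surface at z = 0. Lengths are in m, angles in rad, forces in N, time in s.
With the tool pointing down it reaches from about 0.35 to 0.775 m from the base axis. Payload 7.3 kg.
Tool frame: the origin (TCP) lies on the centre line of the jaws, within the pads' length; the fingertips stand 11 mm ahead of it and the grasp point (between the pads) lies 8 mm behind it; z points along the fingers, y is the direction in which the jaws open and shut (so a half turn about z gives the same grasp; the last joint's range is limited). The gripper opens to 92 mm and grips with 3 to 60 N. Pads are 19 mm wide; open, the fingers measure 130 mm over their backs; the gripper's body (75 mm by 190 mm) begins 47 mm behind the grasp point.
Start: joints at [-1.39, 0.342, 1.524, -0, 1.275, -0.146], TCP at [0.169, -0.497, 0.238] pointing down, gripper open.
Joint ranges: [-2.53, 2.53], [-0.77, 2.02], [0.04, 2.7], [-1, 4.14], [0.28, 2.66], [-3.11, 3.11]. Speed limits (rad/s): [2.57, 2.57, 3.14, 3.14, 3.14, 3.14].

### API

Orientations are given as [roll, pitch, yaw] about the fixed x, y, z axes, in that order (R = Rz(yaw) Ry(pitch) Rx(roll)).
In Python, from cell import robot gives the robot as it stands.
- The arm moves only by the tool jog_arm, never from a script. Its argument "deltas" is one flat list of numbers, 6 for each row, row after row: the shift along the world's x, y, z in units of 0.1 m (1.0 is 0.1 m), then the turn, a rotation vector about the world's x, y, z in units of 90 degrees (1.0 is 90 degrees). A call has 1 to 5 rows; each row is the pose to reach, as a shift and turn from the pose commanded when the call began; what a row does not reach only later rows make up. A row lasts 1/12 s, in which the tool goes at most 41.7 mm and 7.16 degrees, less where a joint would pass 70% of its speed; a pose out of reach is approached as far as the arm can. A call with a number of a shift or a turn outside -1 to 1 is refused whole. A call with a gripper value outside its range is refused whole. "claw" is the opening, from 0 (shut) to 1 (fully open), set as the call begins (left out, the last holds). The fingers move at their own pace and stop on an object; "newtons" is the grip in N (left out, the last holds). Time passes only in rows, so rows that repeat a pose let the fingers close. It gives the time, the measured TCP pose, the force and the opening at its end, in the units of the state.
- robot.observe(): the state, without advancing time (a new reading comes with each control period).
- robot.read_camera(name): name is "scene" or "top"; returns the picture (420x560x3 uint8, red, green, blue); there is no depth.
- robot.camera_params(name): a dict with "fx", "fy", "cx", "cy" (pixels), "R" (3x3) and "t" (3): a world point X has camera coordinates R X + t. Camera axes: x right, y down, z forward; pixel columns grow to the right and rows downward; lengths in m; the calibration is good to about 2 mm. A picture is of the moment at which its call begins. camera_params takes no time and is no camera call.
- robot.hand_in(): hands the job in, once; it reports no verdict.
The state is a dict: "time": time; "qpos": joint angles; "qvel": joint speeds; "joint_efforts": joint torques, N m; "tool_pos": TCP position; "tool_rot": TCP orientation; "contact_force": force on the tool from outside, world axes, zero at the start; "torque": the same for the moment, N m; "opening": finger opening in m.
Only numpy, scipy, OpenCV 4.12 (cv2) and the standard library are available. Lean on these libraries where they do the work, as an engineer would, in place of code of your own. Each camera call takes 0.05 s, during which the arm holds its last target. There are 200 camera calls.

### The job

A small yellow carton lies on the steel landing of the red returns box at the parts counter: press the box's sprung flap down with one finger and, while it is held open, push the carton forward over the lip with the other finger so that it drops inside. Keep the flap down until the carton has dropped in, then take the hand away so that the flap springs fully shut. Only push the carton: never pick it up, never push it onto the flap while the flap is shut, and leave the hose clamp beside it and everything else where they are.

Things in the scene. Friction and masses are not known exactly. Their poses are not given: they have to be found in the camera images.
- returns_box: red sheet-steel box fixed on the counter, 250 (x) x 250 (y) x 150 mm high, hollow under its whole top (floor 10 mm up). Origin: centre of its underside; x points from the landing to the flap, away from the robot, y left, z up. Its flat top at z = 150 mm, front to back: steel landing x = -125 to -30, flap opening x = -30 to 80 (y = -100 to 100), fixed rear strip x = 80 to 125. Nothing fixed rises above it
- lip (a point): middle of the lip, the straight rear edge of the landing (x = -30, y = 0, z = 150 mm in the box frame; axes as the box). The carton is pushed over it towards +x. The landing is 5 mm sheet with a fold 16 mm deep down at the lip
- hinge_line (a point): middle of the flap's hinge line (x = 80, y = 0, z = 150 mm in the box frame; axes as the box)
- flap (a joint): flap angle in rad: 0 shut and flush with the top, grows as it is pushed down into the box, stop at 1.1. Bright aluminium plate 108 (x) x 196 (y) x 3 mm, black strip on its free edge at the lip, hinged on its far edge, so the free edge swings down and back towards the hinge. A spring shuts it when let go: 0.11 N m at first, 0.24 at 0.8 rad (1 to 2.5 N at the free edge, more nearer the hinge)
- carton_mid (a point): centre of the carton to return: yellow with a white band and thin blue line, 40 to 85 g, 32 mm (x) x 56 mm (y) x 24 mm high, lying loose on the landing with its long side roughly along the lip (its own x within 0.12 rad of the box x), 6 to 16 mm short of the lip, near the left or the right end of the landing
- clamp: small worm-drive hose clamp of bright steel lying flat on the box's landing at the other end from the carton; ring 40 mm across with a 12 mm screw housing outside it, 12 mm high; stays where it is. Origin: centre of its underside
- big_clamp: large steel hose clamp lying on the counter, 90 mm across, 12 mm high; stays. Origin: centre of its underside
- spray_can: red spray can, 54 mm across, 160 mm high, upright on the counter; stays. Origin: centre of its underside
- sealant: white bottle with red cap, 40 mm across, 120 mm high, upright on the counter; stays. Origin: centre of its underside
- blue_carton: white and blue carton on the counter, 110 x 70 x 60 mm high; stays. Origin: centre of its underside
- bulb_carton: large yellow carton with white band standing on the counter (not the one to return), 50 x 80 x 50 mm high; stays. Origin: centre of its underside
- tape_roll: brown tape roll lying flat on the counter, 90 mm across, 48 mm high; stays. Origin: centre of its underside
- screwdriver: screwdriver with orange handle lying on the counter, 190 mm long; stays. Origin under the middle of it
Mind the look-alikes: they are no part of the job. What is shaped like the part that bears carton_mid but black or pink is not meant.

How it is judged:
On the way, in this order (a step that is already met when the one before it is completed fails the run):
1. a finger holds the flap open (more than 0.25 rad) while the carton still lies on the landing (value of joint flap above 0.25 rad and contact force between the fingers and flap above 0.3 N and x of carton_mid in the frame of returns_box below -0.038 m and height (world z) of carton_mid above 0.155 m), for 0.1 s.
2. the carton has dropped into the box while a finger still holds the flap open (value of joint flap above 0.25 rad and contact force between the fingers and flap above 0.3 N and height (world z) of carton_mid below 0.06 m and z of carton_mid in the frame of returns_box above 0 m), for 0.1 s.
At the end, for the whole second after the job is handed in: The carton lies at rest on the floor inside the returns box (centre less than 60 mm above the counter, within the box's walls), the flap is shut (within 0.04 rad), and every other thing is within 20 mm of where it stood (height (world z) of carton_mid between 0.01 and 0.06 m and x of carton_mid in the frame of returns_box between -0.125 and 0.125 m and y of carton_mid in the frame of returns_box between -0.125 and 0.125 m and value of joint flap below 0.04 rad and linear speed of carton below 0.02 m/s and distance of each of clamp, big_clamp, spray_can, sealant, blue_carton, bulb_carton, tape_roll, screwdriver from where it was at the start of the episode below 0.02 m); the robot touches nothing.
It fails at once if the carton is lifted off the landing (centre more than 15 mm above where it lies) (height (world z) of carton_mid above 0.177 m).
It fails at once if the carton is pushed onto or against the shut flap (contact force between carton and flap above 0.2 N and value of joint flap below 0.12 rad).
It fails at once if another thing on the landing or the counter is moved by more than 20 mm (distance of any of clamp, big_clamp, spray_can, sealant, blue_carton, bulb_carton, tape_roll, screwdriver from where it was at the start of the episode above 0.02 m).
It also fails if it takes over 35 s, if anything falls off the work surface, if the arm or the gripper's body presses on something with over 40 N, if the wrist force passes 120 N, or if a joint passes its speed limit or range.

## Working session

There is one attempt and no reset: what is moved stays moved. The work goes in short steps, Python scripts to look and compute and a tool call to move; the robot and the scene stay as the last step left them, time stands still between calls to the robot, and variables do not carry over. Pictures are saved under pics/ and viewed, about 8 in all and at most 12, crops included, and the job is handed in when it is done.

Besides the shell and the picture viewer there is one more tool, called after ">>>" by a JSON object that holds its "fn" and its "kwargs". jog_arm: Moves the arm, as the interface text tells. Its arguments: {"type":"object","properties":{"deltas":{"type":"array","items":{"type":"number"}},"claw":{"type":"number"},"newtons":{"type":"number"}},"required":["deltas"]}

```bash
mkdir -p pics; python3 - <<'E'
from cell import robot
import cv2
for n in("scene","top"):
    cv2.imwrite(f"pics/{n}0.png",cv2.resize(robot.read_camera(n)[:,:,::-1],(784,588),interpolation=cv2.INTER_CUBIC))
    print(robot.camera_params(n))
print(robot.observe())
E
```

```text
{'fx': 385.36380119318926, 'fy': 385.36380119318926, 'cx': 274.86811646816795, 'cy': 204.37262329876808, 'R': array([[ 0.83836089,  0.54511486,  0.00089842],
       [ 0.32765074, -0.50259281, -0.80002841],
       [-0.43565584,  0.6710069 , -0.59996144]]), 't': array([-0.44251701, -0.03019271,  1.22023177])}
{'fx': 401.44333021893175, 'fy': 401.44333021893175, 'cx': 279.77168483844264, 'cy': 206.9227259295187, 'R': array([[-2.54427781e-03, -9.99877455e-01,  1.54467553e-02],
       [-9.89025676e-01,  2.34226329e-04, -1.47743550e-01],
       [ 1.47721826e-01, -1.56531382e-02, -9.88905072e-01]]), 't': array([0.02937945, 0.4919306 , 1.03857112])}
{'time': 0.1, 'qpos': array([-1.39002861e+00,  3.42648034e-01,  1.52492157e+00, -2.97939989e-05,
        1.27541482e+00, -1.45998062e-01]), 'qvel': array([-0.00024305, -0.00108796, -0.00174269, -0.00189273,  0.0008019 ,
       -0.00051837]), 'joint_efforts': array([ 1.85691286e-03, -4.32002950e+01, -2.44694710e+01,  7.19443965e-02,
        5.25439787e-02, -3.96324151e-05]), 'tool_pos': array([ 0.16846464, -0.49686294,  0.23711703]), 'tool_rot': array([-3.14021154e+00, -1.74286629e-04,  3.26774353e-01]), 'contact_force': array([ 0.5299621 ,  0.42677287, -0.59117924]), 'torque': array([0.01566788, 0.00078278, 0.02212792]), 'opening': 0.09198509349662379}
```

View pics/top0.png

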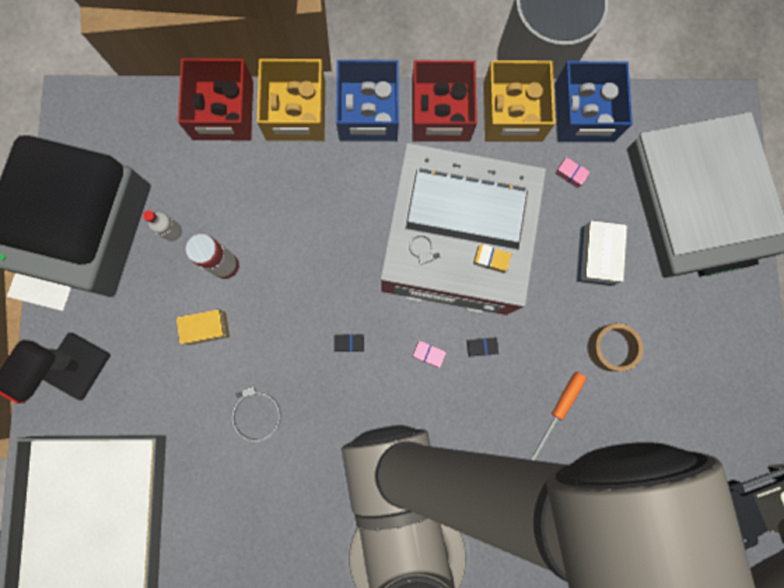

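View pics/scene0.png

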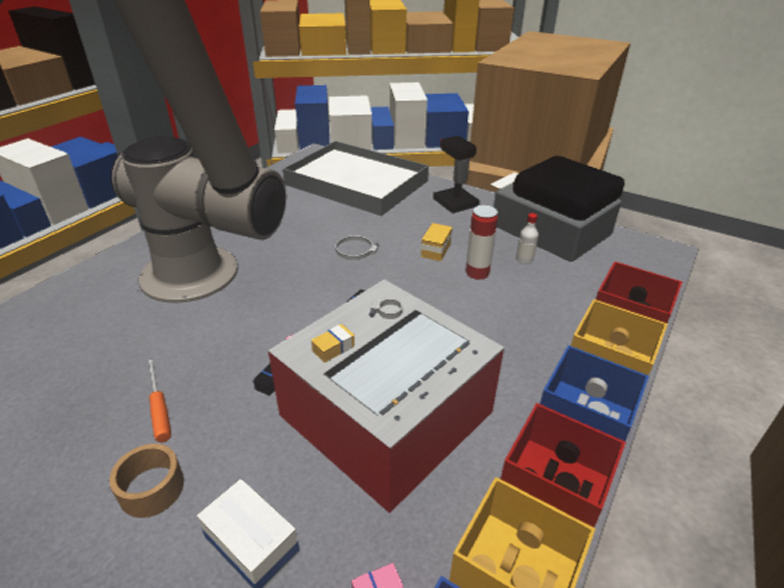

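The carton to return is at top (492,257), on the landing: small, yellow, with a white band and blue line, at the right end. The look-alikes are black (349,343) and (483,347), pink (430,354) and (573,172), and the large yellow bulb carton on the counter (202,327). I'll confirm it in an enlarged crop.

```bash
python3 - <<'E'
import cv2
from cell import robot
a=robot.read_camera("top")[:,:,::-1]
# native crop x 265-400,y 98-228
cv2.imwrite("pics/crop1.png",cv2.resize(a[98:228,265:400],None,fx=4.5,fy=4.5,interpolation=cv2.INTER_CUBIC))
E
```

```text
(no output)
```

View pics/crop1.png

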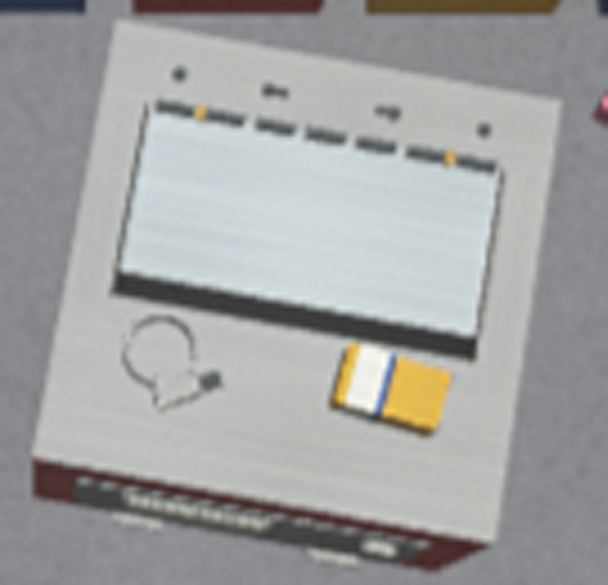

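The crop confirms it: the yellow carton with white band and blue line has its top face at (337–452, 343–434), right of the clamp at (165,360).

```bash
cat > h.py <<'E'
import numpy as np
from cell import robot
def px2w(n,p,z):
    c=robot.camera_params(n);R=np.array(c["R"]);t=np.array(c["t"])
    p=np.atleast_2d(p).astype(float)
    d=np.c_[(p[:,0]-c["cx"])/c["fx"],(p[:,1]-c["cy"])/c["fy"],np.ones(len(p))]@R
    o=-R.T@t
    return o+d*((z-o[2])/d[:,2])[:,None]
crop=lambda p:np.array(p)/4.5+[265,98]-.4
E
python3 - <<'E'
from h import *
b=px2w("top",crop([(117,20),(563,100),(495,543),(33,458)]),.15)[:,:2]
print(b, b.mean(0))
f=(b[0]+b[1]-b[2]-b[3])/2; l=(b[0]+b[3]-b[1]-b[2])/2
print(np.linalg.norm(f),np.linalg.norm(l),np.arctan2(f[1],f[0]),np.arctan2(-l[0],l[1]))
yaw=(np.arctan2(f[1],f[0])+np.arctan2(-l[0],l[1]))/2
Rm=np.array([[np.cos(yaw),-np.sin(yaw)],[np.sin(yaw),np.cos(yaw)]])
loc=lambda p:(p-b.mean(0))@Rm
print("lip",loc(px2w("top",crop([(114,293),(475,357)]),.15)[:,:2]))
c=px2w("top",crop([(347,343),(452,372),(436,434),(332,405)]),.174)[:,:2]
print("carton",loc(c),loc(c).mean(0),c.mean(0))
k=px2w("top",crop([(160,355),(210,380),(122,355),(160,408)]),.156)[:,:2]
print("clamp",loc(k))
E
```

```text
[[ 0.73896296  0.00286072]
 [ 0.69352965 -0.24299657]
 [ 0.4475234  -0.19609744]
 [ 0.49328064  0.04923741]] [ 0.59332416 -0.09674897]
0.2502289132961076 0.24979263027746734 -0.1874773045624825 -0.18356163703994113
lip [[-0.02831319  0.09871758]
 [-0.02700407 -0.09899695]]
carton [[-0.03852362 -0.02668463]
 [-0.04366132 -0.0834658 ]
 [-0.07791293 -0.08022   ]
 [-0.07275713 -0.02425091]] [-0.05821375 -0.05365533] [ 0.52621222 -0.13874567]
clamp [[-0.05886342  0.06843011]
 [-0.06734596  0.03980619]
 [-0.06263156  0.08840055]
 [-0.08726479  0.06339486]]
```

Box centre is about (0.593,-0.097) with yaw -0.186. The carton's local position is (-58,-54) mm, yaw about -0.09.

Plan:
- Put the jaw axis along box x and tilt it 22°. The far finger then presses the flap about 36 mm down while the near finger stands behind the carton just above the landing.
- Then push along box x.

Travelling now.

>>> {"fn": "jog_arm", "kwargs": {"deltas": [0.2, 0.19, 0.08, 0, 0, 0.042, 0.4, 0.38, 0.16, 0, 0, 0.084, 0.6, 0.57, 0.24, 0, 0, 0.126, 0.8, 0.76, 0.32, 0, 0, 0.168, 1.0, 0.95, 0.4, 0, 0, 0.21], "claw": 1}}

```text
time: 0.57
tool_pos: [0.2692, -0.4011, 0.2779]
tool_rot: [-3.141, -0.0, 0.659]
contact_force: [1.1, -0.9, 0.1]
opening: 0.0921
```

>>> {"fn": "jog_arm", "kwargs": {"deltas": [0.2, 0.19, 0.06, 0, 0, 0.042, 0.4, 0.38, 0.12, 0, 0, 0.084, 0.6, 0.57, 0.18, 0, 0, 0.126, 0.8, 0.76, 0.24, 0, 0, 0.168, 1.0, 0.95, 0.3, 0, 0, 0.21]}}

```text
time: 0.98
tool_pos: [0.3693, -0.306, 0.3079]
tool_rot: [-3.141, -0.0, 0.99]
contact_force: [0.8, -0.3, 0.6]
opening: 0.0918
```

>>> {"fn": "jog_arm", "kwargs": {"deltas": [0.2, 0.19, 0, 0, 0, 0.042, 0.4, 0.38, 0, 0, 0, 0.084, 0.6, 0.57, 0, 0, 0, 0.126, 0.8, 0.76, 0, 0, 0, 0.168, 1.0, 0.95, 0, 0, 0, 0.217]}}

```text
time: 1.4
tool_pos: [0.4693, -0.211, 0.3075]
tool_rot: [-3.141, -0.0, 1.331]
contact_force: [-0.5, -1.1, 0.3]
opening: 0.092
```

>>> {"fn": "jog_arm", "kwargs": {"deltas": [0.2, 0.2, 0, 0.012, 0.047, 0, 0.4, 0.35, 0, 0.024, 0.095, 0, 0.6, 0.5, 0, 0.036, 0.142, 0, 0.7, 0.67, 0, 0.047, 0.19, 0, 0.7, 0.67, 0, 0.059, 0.237, 0]}}

```text
time: 1.82
tool_pos: [0.5402, -0.142, 0.3071]
tool_rot: [-2.754, -0.001, 1.331]
contact_force: [1.0, 0.5, -0.5]
opening: 0.0918
```

>>> {"fn": "jog_arm", "kwargs": {"deltas": [0, 0, 0, 0, 0, 0, 0, 0, 0, 0, 0, 0]}}

```text
time: 1.98
tool_pos: [0.539, -0.1453, 0.306]
tool_rot: [-2.757, -0.0, 1.328]
contact_force: [0.0, -0.7, -0.1]
opening: 0.0917
```

```bash
cat >> h.py <<'E'
from scipy.spatial.transform import Rotation as Ro
C=np.array([.5933,-.0967,0]);B=Ro.from_euler('z',-.1855)
def tips():
    s=robot.observe();T=Ro.from_euler('xyz',s["tool_rot"]);h=s["opening"]/2
    f=lambda v:np.round(1000*B.inv().apply(s["tool_pos"]+T.apply(v)-C),1)
    print("t",s["time"],"tcp",np.round(s["tool_pos"],4),"local",f([0,0,0]),"F",np.round(s["contact_force"],1))
    print("A inner tip",f([0,-h,.011]),"A outer",f([0,-h-.019,.011]),"B inner",f([0,h,.011]),"B outer",f([0,h+.019,.011]),"body",f([0,.095,-.055]),"yaw rel",(B.inv()*T).apply([0,1,0]).round(3),(B.inv()*T).apply([1,0,0]).round(3), "q",s["qpos"].round(2))
E
python3 - <<'E'
from h import *;import cv2
tips()
for n in("scene",):
    a=robot.read_camera(n)[:,:,::-1];cv2.imwrite(f"pics/{n}2.png",cv2.resize(a[120:360,150:400],None,fx=2.4,fy=2.4,interpolation=cv2.INTER_CUBIC))
E
```

```text
t 1.9833 tcp [ 0.539  -0.1453  0.306 ] local [-44.4 -57.8 306. ] F [ 0.  -0.7 -0.1]
A inner tip [-90.9 -55.1 313. ] A outer [-108.5  -54.1  320.1] B inner [ -6.1 -60.  278.6] B outer [ 11.5 -61.  271.5] body [ 64.1 -64.1 321.4] yaw rel [ 0.925 -0.053 -0.375] [0.057 0.998 0.   ] q [-0.37  0.61  0.96 -0.05  1.95 -0.14]
```

View pics/scene2.png

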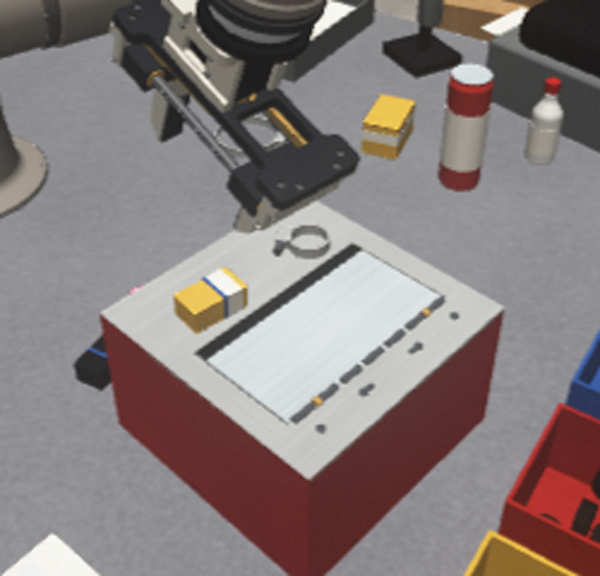

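The view shows the hand tilted as planned above the landing, with the far finger lower. The carton is at (210,298). I'll descend 100 mm and look from close by.

>>> {"fn": "jog_arm", "kwargs": {"deltas": [0, 0, -0.25, 0, 0, 0, 0, 0, -0.5, 0, 0, 0, 0, 0, -0.75, 0, 0, 0, 0, 0, -1.0, 0, 0, 0, 0, 0, -1.0, 0, 0, 0]}}

```text
time: 2.45
tool_pos: [0.536, -0.1452, 0.2047]
tool_rot: [-2.753, -0.001, 1.326]
contact_force: [-0.4, 0.3, -1.0]
opening: 0.0917
```

```bash
python3 - <<'E'
from h import *;import cv2
tips()
a=robot.read_camera("scene")[:,:,::-1];b=robot.read_camera("top")[:,:,::-1]
A=cv2.resize(a[190:310,180:310],None,fx=3,fy=3,interpolation=cv2.INTER_CUBIC);Bi=cv2.resize(b[98:218,265:395],None,fx=3,fy=3,interpolation=cv2.INTER_CUBIC)
cv2.imwrite("pics/close3.png",np.hstack([A,Bi]))
E
```

```text
t 2.45 tcp [ 0.536  -0.1452  0.2047] local [-47.4 -58.2 204.7] F [-0.4  0.3 -1. ]
A inner tip [-93.9 -55.5 211.9] A outer [-111.4  -54.4  219.1] B inner [ -9.2 -60.5 177.2] B outer [  8.4 -61.5 170. ] body [ 61.2 -64.7 219.6] yaw rel [ 0.924 -0.055 -0.379] [0.059 0.998 0.001] q [-0.38  0.66  1.15 -0.05  1.72 -0.13]
```

View pics/close3.png

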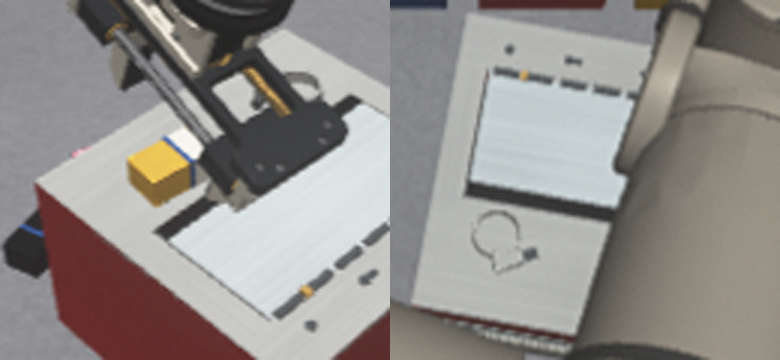

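Left picture: the far fingertip at (235,203) is just inside the opening behind the lip, in front of the carton at (160,165). The near finger is up behind it, clear. Top view is blocked by the arm. I'll descend the rest.

>>> {"fn": "jog_arm", "kwargs": {"deltas": [0, 0, -0.12, 0, 0, 0, 0, 0, -0.23, 0, 0, 0, 0, 0, -0.34, 0, 0, 0, 0, 0, -0.42, 0, 0, 0, 0, 0, -0.42, 0, 0, 0]}}

```text
time: 2.97
tool_pos: [0.5382, -0.1452, 0.1647]
tool_rot: [-2.757, -0.0, 1.327]
contact_force: [0.1, -0.6, 2.0]
opening: 0.0918
```

>>> {"fn": "jog_arm", "kwargs": {"deltas": [0, 0, -0.07, 0, 0, 0, 0, 0, -0.14, 0, 0, 0, 0, 0, -0.14, 0, 0, 0, 0, 0, -0.14, 0, 0, 0]}}

```text
time: 3.3
tool_pos: [0.5381, -0.1451, 0.1514]
tool_rot: [-2.756, -0.0, 1.327]
contact_force: [-1.1, 1.1, 2.3]
opening: 0.0917
```

```bash
python3 - <<'E'
from h import *;import cv2
tips()
a=robot.read_camera("scene")[:,:,::-1]
cv2.imwrite("pics/close4.png",cv2.resize(a[190:310,170:320],None,fx=4,fy=4,interpolation=cv2.INTER_CUBIC))
E
```

```text
t 3.3 tcp [ 0.5381 -0.1451  0.1514] local [-45.3 -57.7 151.4] F [-1.1  1.1  2.3]
A inner tip [-91.8 -55.  158.4] A outer [-109.4  -54.   165.6] B inner [ -7.  -59.9 124. ] B outer [ 10.5 -60.9 116.9] body [ 63.2 -64.  166.7] yaw rel [ 0.925 -0.053 -0.376] [0.058 0.998 0.   ] q [-0.37  0.7   1.22 -0.05  1.61 -0.12]
```

View pics/close4.png

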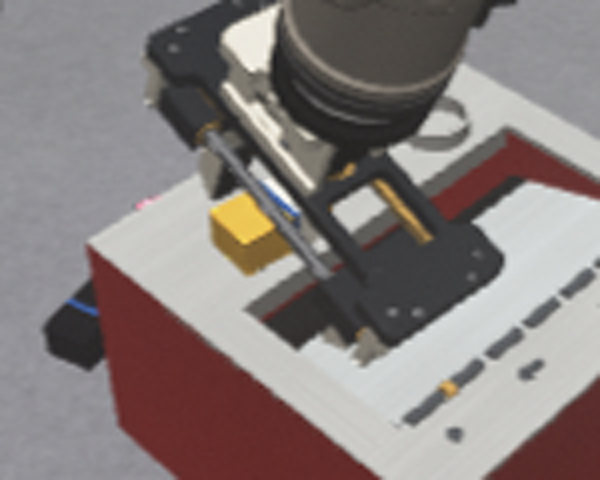

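The flap is held open at about 0.45 rad, dark gap at (300,310). The carton at (245,230) is still on the landing and the near finger is behind it at (215,175). Now I push along box +x.

>>> {"fn": "jog_arm", "kwargs": {"deltas": [0.05, -0.009, 0, 0, 0, 0, 0.1, -0.018, 0, 0, 0, 0, 0.15, -0.028, 0, 0, 0, 0, 0.2, -0.037, 0, 0, 0, 0, 0.25, -0.047, 0, 0, 0, 0]}}

```text
time: 3.77
tool_pos: [0.5636, -0.1499, 0.1518]
tool_rot: [-2.756, -0.0, 1.327]
contact_force: [-6.0, 1.2, 3.6]
opening: 0.0916
```

>>> {"fn": "jog_arm", "kwargs": {"deltas": [0.04, -0.008, 0, 0, 0, 0, 0.08, -0.015, 0, 0, 0, 0, 0.12, -0.023, 0, 0, 0, 0, 0.15, -0.028, 0, 0, 0, 0, 0.15, -0.028, 0, 0, 0, 0]}}

```text
time: 4.18
tool_pos: [0.5771, -0.1524, 0.1526]
tool_rot: [-2.752, 0.0, 1.327]
contact_force: [-10.3, 2.6, 9.1]
opening: 0.0918
```

```bash
python3 - <<'E'
from h import *;import cv2
tips()
a=robot.read_camera("scene")[:,:,::-1]
cv2.imwrite("pics/close5.png",cv2.resize(a[190:310,170:320],None,fx=4,fy=4,interpolation=cv2.INTER_CUBIC))
E
```

```text
t 4.1833 tcp [ 0.5771 -0.1524  0.1526] local [ -5.6 -57.7 152.6] F [-10.3   2.6   9.1]
A inner tip [-52.2 -55.  159.8] A outer [-69.7 -54.  167. ] B inner [ 32.6 -60.  125. ] B outer [ 50.2 -61.  117.7] body [103.  -64.  167.4] yaw rel [ 0.924 -0.054 -0.38 ] [ 0.058  0.998 -0.   ] q [-0.36  0.78  1.06 -0.05  1.69 -0.12]
```

View pics/close5.png

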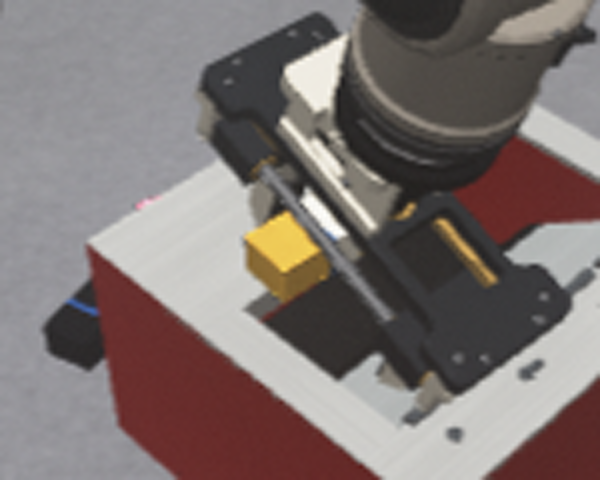

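The carton at (290,255) overhangs the lip and the flap is well open. I'll push a little more.

>>> {"fn": "jog_arm", "kwargs": {"deltas": [0.03, -0.006, 0, 0, 0, 0, 0.06, -0.011, 0, 0, 0, 0, 0.08, -0.015, 0, 0, 0, 0, 0.08, -0.015, 0, 0, 0, 0, 0.08, -0.015, 0, 0, 0, 0]}}

```text
time: 4.65
tool_pos: [0.5854, -0.1539, 0.1516]
tool_rot: [-2.753, -0.0, 1.327]
contact_force: [-9.4, 2.3, 2.6]
opening: 0.0917
```

```bash
python3 - <<'E'
from h import *;import cv2
tips()
a=robot.read_camera("scene")[:,:,::-1]
cv2.imwrite("pics/close6.png",cv2.resize(a[190:310,170:320],None,fx=4,fy=4,interpolation=cv2.INTER_CUBIC))
E
```

```text
t 4.65 tcp [ 0.5854 -0.1539  0.1516] local [  2.8 -57.7 151.6] F [-9.4  2.3  2.6]
A inner tip [-43.7 -55.  158.7] A outer [-61.3 -54.  165.9] B inner [ 41.  -59.9 124. ] B outer [ 58.5 -60.9 116.8] body [111.4 -64.  166.5] yaw rel [ 0.924 -0.054 -0.379] [0.058 0.998 0.   ] q [-0.36  0.8   1.03 -0.04  1.7  -0.11]
```

View pics/close6.png

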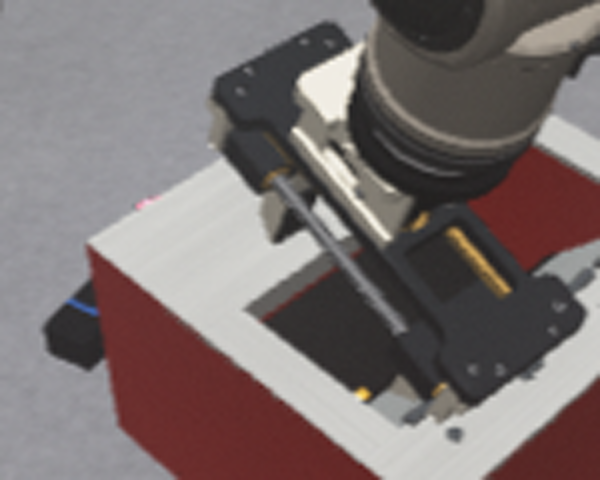

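The carton has dropped off the landing, with a yellow patch at (363,393) inside the box. I'll hold still and check where that pixel's ray lies.

>>> {"fn": "jog_arm", "kwargs": {"deltas": [0, 0, 0, 0, 0, 0, 0, 0, 0, 0, 0, 0, 0, 0, 0, 0, 0, 0, 0, 0, 0, 0, 0, 0, 0, 0, 0, 0, 0, 0]}}

```text
time: 5.12
tool_pos: [0.5853, -0.1539, 0.1517]
tool_rot: [-2.753, -0.0, 1.327]
contact_force: [-8.6, 1.6, 3.4]
opening: 0.0919
```

```bash
python3 - <<'E'
from h import *;import cv2
tips()
p=np.array([363,393])/4+[170,190]
for i in range(2):
    a=robot.read_camera("scene")
    h=cv2.cvtColor(a,cv2.COLOR_RGB2HSV)[275:300,245:275]
    m=(h[...,0]>15)&(h[...,0]<32)&(h[...,1]>120)&(h[...,2]>90)
    v,u=np.nonzero(m);print(len(u),u.min()+245 if len(u) else None,u.max()+245 if len(u) else None,v.min()+275 if len(u) else None,v.max()+275 if len(u) else None)
for z in(.01,.022,.034,.06,.1,.15): print(z,(1000*B.inv().apply(px2w("scene",p,z)-C)).round())
E
```

```text
t 5.1167 tcp [ 0.5853 -0.1539  0.1517] local [  2.7 -57.7 151.7] F [-8.6  1.6  3.4]
A inner tip [-43.9 -55.  159. ] A outer [-61.5 -54.  166.2] B inner [ 41.  -59.9 124.1] B outer [ 58.6 -60.9 117. ] body [111.3 -64.  166.7] yaw rel [ 0.924 -0.054 -0.379] [0.058 0.998 0.   ] q [-0.36  0.8   1.03 -0.04  1.7  -0.11]
6 259 262 287 288
6 259 262 287 288
0.01 [[-35. -14.  10.]]
0.022 [[-28. -21.  22.]]
0.034 [[-20. -28.  34.]]
0.06 [[ -4. -44.  60.]]
0.1 [[ 22. -68. 100.]]
0.15 [[ 53. -97. 150.]]
```

The patch is static and fits a carton lying on the floor (top edge near local (-20,-28,34)). To be sure before letting go, I'll slide the hand 40 mm sideways, still holding the flap, and look.

>>> {"fn": "jog_arm", "kwargs": {"deltas": [0.018, 0.1, 0, 0, 0, 0, 0.037, 0.2, 0, 0, 0, 0, 0.055, 0.3, 0, 0, 0, 0, 0.074, 0.4, 0, 0, 0, 0, 0.074, 0.4, 0, 0, 0, 0]}}

```text
time: 5.63
tool_pos: [0.5937, -0.1142, 0.1526]
tool_rot: [-2.757, 0.002, 1.327]
contact_force: [-7.0, -1.1, 6.1]
opening: 0.0917
```

```bash
python3 - <<'E'
from h import *;import cv2
tips()
a=robot.read_camera("scene")[:,:,::-1]
cv2.imwrite("pics/close7.png",cv2.convertScaleAbs(cv2.resize(a[190:310,170:320],None,fx=5,fy=5,interpolation=cv2.INTER_CUBIC),alpha=1.5))
E
```

```text
t 5.6333 tcp [ 0.5937 -0.1142  0.1526] local [  3.6 -17.2 152.6] F [-7.  -1.1  6.1]
A inner tip [-43.  -14.5 159.7] A outer [-60.5 -13.4 166.8] B inner [ 41.9 -19.5 125.2] B outer [ 59.5 -20.5 118.1] body [112.1 -23.4 168. ] yaw rel [ 0.925 -0.054 -0.375] [ 0.058  0.998 -0.002] q [-0.3   0.79  1.04 -0.03  1.7  -0.06]
```

View pics/close7.png

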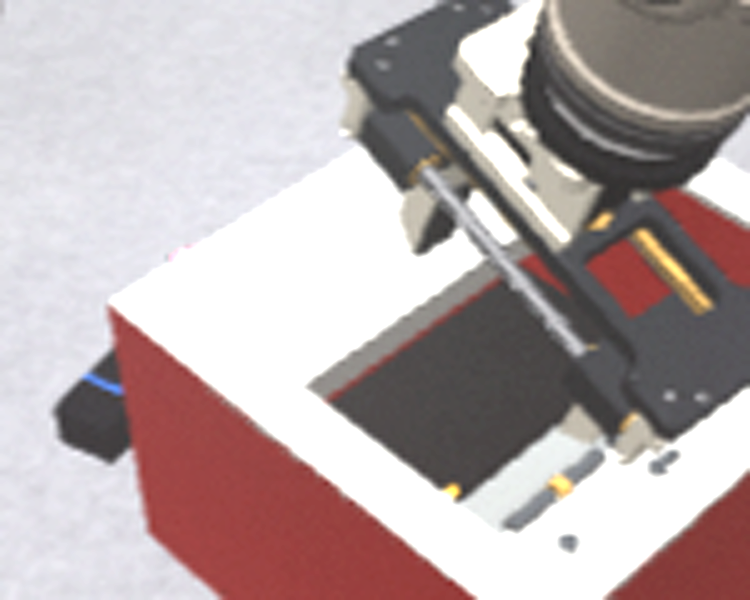

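Nothing lies on the flap. The carton's yellow corner at (455,490) sits below and beyond the flap's free edge, on the floor and mostly hidden by the near rim. The flap is at about 1 rad, too steep for the carton to rest on. I'll lift straight up and back off.

>>> {"fn": "jog_arm", "kwargs": {"deltas": [0, 0, 0.15, 0, 0, 0, 0, 0, 0.3, 0, 0, 0, 0, 0, 0.5, 0, 0, 0, 0, 0, 0.7, 0, 0, 0, 0, 0, 0.9, 0, 0, 0]}}

```text
time: 6.1
tool_pos: [0.5949, -0.1143, 0.2423]
tool_rot: [-2.76, -0.0, 1.327]
contact_force: [-0.3, 0.1, -0.6]
opening: 0.0923
```

>>> {"fn": "jog_arm", "kwargs": {"deltas": [-0.2, -0.2, 0.2, 0, 0, 0, -0.4, -0.4, 0.4, 0, 0, 0, -0.6, -0.6, 0.6, 0, 0, 0, -0.8, -0.8, 0.6, 0, 0, 0, -1, -1, 0.6, 0, 0, 0]}}

```text
time: 6.52
tool_pos: [0.4944, -0.2155, 0.303]
tool_rot: [-2.763, 0.001, 1.328]
contact_force: [0.5, 0.1, -0.2]
opening: 0.0919
```

>>> {"fn": "jog_arm", "kwargs": {"deltas": [-0.2, -0.2, 0, 0, 0, 0, -0.4, -0.4, 0, 0, 0, 0, -0.6, -0.6, 0, 0, 0, 0, -0.8, -0.8, 0, 0, 0, 0, -1, -1, 0, 0, 0, 0]}}

```text
time: 6.93
tool_pos: [0.3938, -0.3156, 0.3017]
tool_rot: [-2.76, 0.001, 1.328]
contact_force: [-0.1, -0.0, 0.2]
opening: 0.0916
```

>>> {"fn": "jog_arm", "kwargs": {"deltas": [0, -0.2, 0, 0, 0, 0, 0, -0.4, 0, 0, 0, 0, 0, -0.6, 0, 0, 0, 0, 0, -0.8, 0, 0, 0, 0, 0, -1, 0, 0, 0, 0]}}

```text
time: 7.35
tool_pos: [0.3946, -0.4159, 0.3016]
tool_rot: [-2.76, 0.001, 1.327]
contact_force: [-1.0, -0.2, 0.6]
opening: 0.0918
```

>>> {"fn": "jog_arm", "kwargs": {"deltas": [0, 0, 0, 0, 0, 0, 0, 0, 0, 0, 0, 0, 0, 0, 0, 0, 0, 0, 0, 0, 0, 0, 0, 0, 0, 0, 0, 0, 0, 0]}}

```text
time: 7.77
tool_pos: [0.3944, -0.4135, 0.3021]
tool_rot: [-2.759, 0.0, 1.328]
contact_force: [-1.1, -0.1, -0.9]
opening: 0.0918
```

```bash
python3 - <<'E'
from h import *;import cv2
tips()
cv2.imwrite("pics/top8.png",cv2.resize(robot.read_camera("top")[:,:,::-1],(784,588),interpolation=cv2.INTER_CUBIC))
E
```

```text
t 7.7667 tcp [ 0.3944 -0.4135  0.3021] local [-137.1 -348.1  302.1] F [-1.1 -0.1 -0.9]
A inner tip [-183.7 -345.4  309. ] A outer [-201.3 -344.4  316.1] B inner [ -98.7 -350.3  274.8] B outer [ -81.1 -351.3  267.7] body [ -28.6 -354.3  317.6] yaw rel [ 0.926 -0.053 -0.374] [ 0.057  0.998 -0.   ] q [-0.83  0.6   0.98 -0.22  1.87 -0.62]
```

View pics/top8.png

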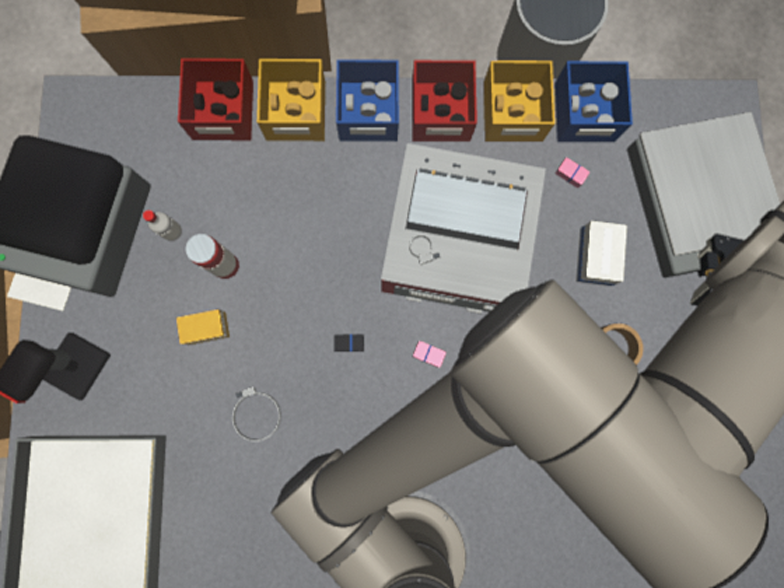

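The flap at (467,207) is flush, the landing is empty of the carton, the clamp is unmoved at (422,250), and the other visible things are where they were. The hand is clear, so I'm handing in.

```bash
python3 -c "
from cell import robot
print(robot.hand_in())"
```

```text
the job is handed in; nothing more can be done
None
```

The carton is in the returns box and the job is handed in at about 8 s of the 35 s allowed. I tilted the hand 22° so that the far finger held the flap down while the near finger pushed the carton over the lip. I kept the flap down for about another second, then lifted away.

**Last checks:**
- **Flap:** it looks shut and flush in the last top picture.
- **Landing:** the carton is gone from it, and the hose clamp is at the same pixels as before.
- **Other things:** everything visible in that picture is unmoved. The arm hid the screwdriver and part of the tape roll, so those two were not checked; the hand stayed well above them.
- **Forces:** the measured wrist force peaked at about 14 N.
- **Carton inside the box:** I saw only one yellow corner, below the flap's edge. That it lies flat on the floor is inferred from that view, not measured.

No check failed or disagreed.

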